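# Put the jars, brass weights and marker back in their trays

## Task

Tidy the things at the front of the bench away: stand the two small screw-lid jars in the steel two-bay tray, one in each bay (either way round), set the larger brass weight in the larger well of the wooden block and the smaller one in the smaller well, and lay the marker lengthwise in the long grey pen tray. Jars and weights must stand upright on the floor of their bay or well; leave the foil scrap and the paste tube that lie among them where they are.

Things in the scene. Friction and masses are not known exactly. Their poses are not given: they have to be found in the camera images.
- jar_a: sample jar with a wide screw lid, round, 47 mm across and 56 mm high (lid: top 18 mm, as wide as the body), dark red with a tan lid; origin at the centre of its underside, z up along its axis. The two small jars are interchangeable.
- jar_b: sample jar with a wide screw lid, round, 47 mm across and 56 mm high (lid: top 18 mm, as wide as the body), dark blue with a tan lid; origin at the centre of its underside, z up along its axis. The two small jars are interchangeable.
- weight_large: the larger brass weight: round body 33 mm across and 30 mm high, narrower knob (20 mm) above it, 42 mm high in all; origin at the centre of its underside, z up along its axis
- weight_small: the smaller brass weight: round body 26 mm across and 25 mm high, narrower knob (16 mm) above it, 34 mm high in all; origin at the centre of its underside, z up along its axis
- marker: felt marker with a white barrel, lying flat: 133 mm long (along its own y), 14 mm wide, 15 mm high, does not roll; origin under its middle; it starts pointing roughly away from the robot; either end may lie either way in the tray
- jar_tray: steel two-bay tray, fixed to the bench, 80 mm (its x) by 156 mm (its y), 19 mm high, walls and divider 4 mm, floor 4 mm thick; two square bays of 72 mm, centred at y = -38 and y = +38 mm in its frame; open on top; origin at the centre of its underside; its own y axis runs within 15 degrees of the world's y
- weight_block: wooden block, fixed to the bench, 90 mm (its x) by 150 mm (its y), 14 mm high, with two round wells 8 mm deep, lined black (floor 6 mm above its underside): the larger, 57 mm across, at y = -35 mm and the smaller, 43 mm across, at y = +35 mm in its frame, both at x = 0; origin at the centre of its underside; its own y axis runs within 15 degrees of the world's y
- pen_tray: grey plastic pen tray, fixed to the bench, 52 mm (its x) by 178 mm long (its y), 16 mm high, floor 4 mm thick, inside 44 by 170 mm; the long side walls are cut away over the middle 82 mm so that fingers can reach in; origin at the centre of its underside; its own y axis runs within 15 degrees of the world's y
- foil_scrap: crumpled scrap of silver foil, 44 x 73 mm and 33 mm high, loose and very light, lying among the things at the front, not to be moved; long along its own y, which starts roughly away from the robot; origin at the centre of its underside
- paste_tube: plain light-grey tube of paste with a dark cap, 42 x 128 mm and 28 mm high, lying loose, lying among the things at the front, not to be moved; long along its own y, which starts roughly away from the robot; origin at the centre of its underside
There are look-alikes about, which are no part of the job. What is shaped like the jar_a but green, orange or turquoise is not meant.

How it is judged:
At the end, for the whole second after the job is handed in: Jars upright on the bay floors, one per bay, within 15 mm of centre; larger weight upright on the floor of the larger well (14 mm), smaller in the smaller (11 mm); marker on the pen tray floor, within 18 mm across, 22 mm along, 0.25 rad of lengthwise; uprights within 0.1 rad; all at rest (((x of jar_a in the frame of jar_tray between -0.015 and 0.015 m and y of jar_a in the frame of jar_tray between -0.053 and -0.023 m and z of jar_a in the frame of jar_tray between -0.001 and 0.009 m) or (x of jar_a in the frame of jar_tray between -0.015 and 0.015 m and y of jar_a in the frame of jar_tray between 0.023 and 0.053 m and z of jar_a in the frame of jar_tray between -0.001 and 0.009 m)) and angle between each of jar_a, jar_b, weight_large, weight_small's own z axis and vertical below 0.1 rad and ((x of jar_b in the frame of jar_tray between -0.015 and 0.015 m and y of jar_b in the frame of jar_tray between -0.053 and -0.023 m and z of jar_b in the frame of jar_tray between -0.001 and 0.009 m) or (x of jar_b in the frame of jar_tray between -0.015 and 0.015 m and y of jar_b in the frame of jar_tray between 0.023 and 0.053 m and z of jar_b in the frame of jar_tray between -0.001 and 0.009 m)) and x of weight_large in the frame of weight_block between -0.014 and 0.014 m and y of weight_large in the frame of weight_block between -0.049 and -0.021 m and z of weight_large in the frame of weight_block between 0.002 and 0.01 m and x of weight_small in the frame of weight_block between -0.011 and 0.011 m and y of weight_small in the frame of weight_block between 0.024 and 0.046 m and z of weight_small in the frame of weight_block between 0.002 and 0.01 m and x of marker in the frame of pen_tray between -0.018 and 0.018 m and y of marker in the frame of pen_tray between -0.022 and 0.022 m and z of marker in the frame of pen_tray between 0 and 0.016 m and angle between the y axis of marker and the y axis of pen_tray, either way round below 0.25 rad and linear speed of each of jar_a, jar_b, weight_large, weight_small, marker below 0.02 m/s); the robot touches nothing.
It fails at once if the foil scrap was moved by more than 25 mm (distance of foil_scrap from where it was at the start of the episode above 0.025 m).
It fails at once if the paste tube was moved by more than 25 mm (distance of paste_tube from where it was at the start of the episode above 0.025 m).
It also fails if it takes over 109 s, if anything falls off the work surface, if the arm or the gripper's body presses on something with over 40 N, if the wrist force passes 120 N, or if a joint passes its speed limit or range.

## Robot

A 7-joint arm with a two-finger parallel gripper is mounted at the origin on a cart in front of the work surface, level with it; the furniture and walls round the work are solid. World frame = base frame: x ahead of the robot, y to its left, z up, the work surface at z = 0. Lengths are in m, angles in rad, forces in N, time in s.
With the tool pointing down it reaches from about 0.4 to 0.85 m from the base axis. Payload 10.4 kg.
Tool frame: the origin (TCP) lies on the centre line of the jaws, within the pads' length; the fingertips stand 11 mm ahead of it and the grasp point (between the pads) lies 8 mm behind it (tip_reach is the distance from the TCP to the fingertips, in m); z points along the fingers, y is the line along which they close (so a half turn about z gives the same grasp; the last joint's range is limited). The gripper opens to 85 mm and grips with 20 to 120 N. Pads are 22 mm wide; open, the fingers measure 114 mm over their backs; the gripper's body (76 mm by 85 mm) begins 54 mm behind the grasp point. The pads swing forward as they close: fully open they stand 13 mm farther back than shut.
Start: joints at [1.202, 0.332, -0.065, 1.46, 0.022, 1.35, -0.088], TCP at [0.212, -0.588, 0.242] pointing down, gripper open.
Joint ranges: [-2.6, 2.6], [-0.5, 2.12], [-1.47, 1.34], [0.16, 2.42], [-1.27, 4.41], [0.06, 2.06], [-2.6, 2.6]. Speed limits (rad/s): [2.22, 2.22, 2.79, 2.79, 3.14, 3.14, 3.14].

## Interface

Orientations are given as a unit quaternion [x, y, z, w].
In Python, from workcell import get_obs, camera, hand_in, tip_reach gives the robot as it stands. The module is installed in compiled form; this text tells all that it offers.
- The arm moves only by the tool move_arm, never from a script. Its argument "plan" is a list of rows, each an object with "delta_pos": the shift along the tool's x, y, z in parts of the range, where 1.0 means 0.8 m, a list of three; "turn": the turn, a rotation vector about the tool's x, y, z in parts of the range, where 1.0 means 180 degrees, a list of three; "fingers": the closure, from 0 (fully open) to 1 (shut). A call has 1 to 12 rows; each row is the pose to reach, as a shift and turn from the pose commanded when the call began, along the tool's axes at that moment; what a row does not reach only later rows make up. A row lasts 1/8 s, in which the tool goes at most 62.5 mm and 10.7 degrees, less where a joint would pass 70% of its speed; a pose out of reach is approached as far as the arm can. Shift and turn numbers lie between -1 and 1, and a call with a number outside is refused. A call with a gripper value outside its range is refused whole. The fingers move at their own pace and stop on an object; "force" is the grip in N (left out, the last holds). Time passes only in rows, so rows that repeat a pose let the fingers close. It gives the time, the measured TCP pose, the force, the opening and the grip force at its end, in the units of the state.
- get_obs(): the state, without advancing time (a new reading comes with each control period).
- camera(name): name is "scene" or "top" or "wrist"; returns a dict with "color" (480x640x3 uint8, red, green, blue), "range_z" (480x640 float32, m along the optical axis (not along the pixel's ray), 0 where there is no reading), "fx", "fy", "cx", "cy" (pixels), "k1" (the pictures are not rectified: a ray, as slopes to the right and down, at radius r is drawn at 1 + k1 r^2 times it, then the intrinsics apply), "R" (3x3) and "t" (3): a world point X has camera coordinates R X + t; the wrist camera has in their place "tool_from_camera" (4x4, takes a point from camera to tool coordinates, whose origin is the TCP and whose axes are the flange's). Camera axes: x right, y down, z forward; pixel columns grow to the right and rows downward; lengths in m; the calibration is good to about 2 mm. A picture is of the moment at which its call begins: read the wrist's pose just before it.
- hand_in(): hands the job in; it is judged then, once.
The state is a dict: "clock": time; "joint_pos": joint angles; "joint_velocities": joint speeds; "tau": joint torques, N m; "position": TCP position; "ee_rot": TCP orientation; "ft_force": force on the tool from outside, world axes, zero at the start; "torque": the same for the moment, N m; "grip_width": opening from 0.0 (shut) to 1.0 (fully open); "grasp_force": force on a finger pad.
Only numpy, scipy, OpenCV 4.12 (cv2) and the standard library are available. Lean on these libraries where they do the work, as an engineer would, in place of code of your own. Each camera call takes 0.05 s, during which the arm holds its last target. There are 200 camera calls.

## Working session

There is one attempt and no reset: what is moved stays moved. The work goes in short steps, Python scripts to look and compute and a tool call to move; the robot and the scene stay as the last step left them, time stands still between calls to the robot, and variables do not carry over. Pictures are saved under pics/ and viewed, at most 14 in all, crops included, and the job is handed in when it is done.

Besides the shell and the picture viewer there is one more tool, called after "Request:" by a JSON object that holds its "name" and its "arguments". move_arm: Moves the arm, as the interface text tells. Its arguments: {"type":"object","properties":{"plan":{"type":"array","items":{"type":"object","properties":{"delta_pos":{"type":"array","items":{"type":"number"}},"turn":{"type":"array","items":{"type":"number"}},"fingers":{"type":"number"}}}},"force":{"type":"number"}},"required":["plan"]}

```bash
mkdir -p pics
python3 - <<'E'
from workcell import *
import cv2,pickle
o=get_obs();print({k:o[k] for k in('clock','position','ee_rot','grip_width')},tip_reach)
d={n:camera(n) for n in('scene','top')}
pickle.dump(d,open('c0.pkl','wb'))
for n in d:
  c=d[n];cv2.imwrite(f'pics/{n}0.png',c['color'][:,:,::-1]);print(n,c['fx'],c['fy'],c['cx'],c['cy'],c['k1'],c['R'].tolist() if hasattr(c['R'],'tolist') else c['R'],c['t'])
E
```

```text
{'clock': 0.0, 'position': array([ 0.21176267, -0.58764139,  0.24152556]), 'ee_rot': array([ 9.85080144e-01,  1.72094723e-01, -1.37571551e-04, -7.05675994e-04]), 'grip_width': 1.0004536531000026} 0.011
scene 542.1576104143103 542.1576104143103 321.04971565883784 244.54981031417765 0.04924971501661607 [[-0.8499005343361752, -0.5269361465085538, 0.0027164752528863923], [-0.3474996297561682, 0.5565953802119017, -0.7546161872409674], [0.39612256822151615, -0.6422926748994451, -0.6561608268680064]] [0.42001943 0.20573958 1.00984643]
top 534.2487283997198 534.2487283997198 312.31960977706206 228.0359589491193 -0.078988584620214 [[-0.013637872272288461, -0.9998457804307384, -0.011064528671934696], [-0.9975531714730745, 0.014363757502083335, -0.06842041036439254], [0.06856878680489598, 0.010104346850176079, -0.9975952203428181]] [0.01387007 0.51133219 1.16183244]
```

View pics/scene0.png

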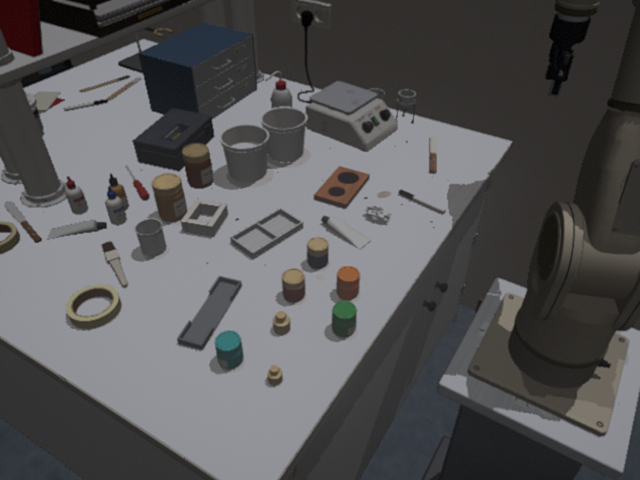

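View pics/top0.png

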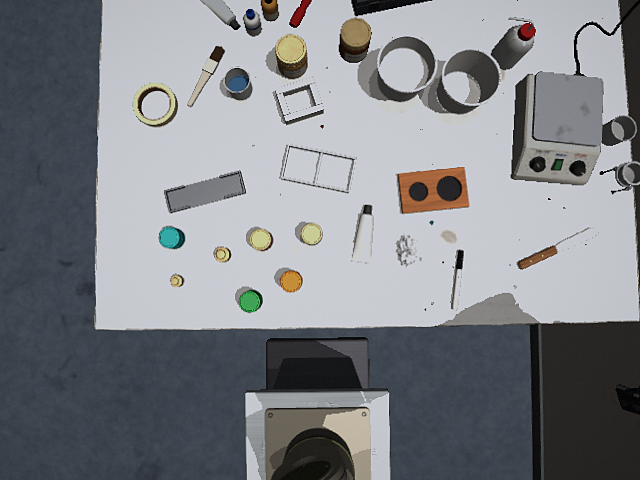

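Top view: tan lids at (260,238) and (311,233), weights at (221,254) large and (176,281) small, and the marker at (458,280). The pen tray is at (205,191), the jar tray at (317,168) and the block at (433,190). In the scene view the tan-lid jars are dark red (293,285) and dark blue (317,252). The green, orange and turquoise jars are look-alikes, and the knife at (540,257) is not the marker. Next I'll confirm in a crop and measure.

```bash
cat > h.py <<'E'
import numpy as np,cv2
def ray(c,u,v):
    x=np.array([(u-c['cx'])/c['fx'],(v-c['cy'])/c['fy']]);y=x.copy()
    for _ in range(20): y=x/(1+c['k1']*(y@y))
    R=np.array(c['R']);t=np.array(c['t']);d=R.T@np.array([y[0],y[1],1]);return -R.T@t,d/np.linalg.norm(d)
def plane(c,u,v,z):
    o,d=ray(c,u,v);return o+d*(z-o[2])/d[2]
def proj(c,X):
    p=np.array(c['R'])@X+np.array(c['t']);s=p[:2]/p[2];s=s*(1+c['k1']*(s@s));return np.array([c['fx']*s[0]+c['cx'],c['fy']*s[1]+c['cy']])
def tri(c1,p1,c2,p2):
    o1,d1=ray(c1,*p1);o2,d2=ray(c2,*p2)
    s=np.linalg.lstsq(np.c_[d1,-d2],o2-o1,rcond=None)[0];a,b=o1+s[0]*d1,o2+s[1]*d2
    return (a+b)/2,np.linalg.norm(a-b)
def blobs(mask,box,amin=15):
    x0,y0,x1,y1=box;m=np.zeros_like(mask);m[y0:y1,x0:x1]=mask[y0:y1,x0:x1]
    n,l,s,ce=cv2.connectedComponentsWithStats(m.astype(np.uint8));return [(s[i].tolist(),ce[i].round(1).tolist(),l==i) for i in range(1,n) if s[i,4]>=amin]
E
python3 - <<'E'
import pickle,cv2
from h import *
d=pickle.load(open('c0.pkl','rb'))
for n,b in(('top',(150,130,480,320)),('scene',(175,150,455,390))):
    im=d[n]['color'];x0,y0,x1,y1=b
    k=2.4
    cv2.imwrite(f'pics/{n}crop.png',cv2.resize(im[y0:y1,x0:x1,::-1],None,fx=k,fy=k,interpolation=cv2.INTER_CUBIC))
    hsv=cv2.cvtColor(im,cv2.COLOR_RGB2HSV)
    print(n)
    for s,ce,m in blobs((hsv[...,1]>70)&(hsv[...,2]>60),b): print('sat',s,ce,np.median(hsv[m],0))
    for s,ce,m in blobs((hsv[...,2]<110),b): print('dark',s,ce,[np.round(q,1) for q in cv2.minAreaRect(np.argwhere(m)[:,::-1].astype(np.float32))])
E
```

```text
top
sat [398, 167, 71, 46, 1953] [431.3, 189.9] [ 11. 161. 163.]
sat [301, 223, 21, 22, 169] [311.4, 233.4] [ 27.  81. 183.]
sat [159, 227, 24, 22, 379] [169.5, 237.4] [ 90. 179. 167.]
sat [250, 229, 23, 22, 314] [260.0, 239.7] [ 31.  78. 202.]
sat [215, 247, 14, 15, 169] [221.6, 254.1] [ 22. 102. 200.]
sat [280, 271, 22, 22, 378] [290.6, 281.1] [ 18. 183. 197.]
sat [171, 275, 12, 12, 109] [176.0, 280.8] [ 22.  98. 190.]
sat [239, 291, 21, 22, 363] [249.0, 301.4] [ 66. 156. 162.]
dark [289, 146, 32, 9, 45] [305.2, 149.3] [array([304.4, 149.3]), array([31.6,  2.5]), np.float64(13.1)]
dark [323, 153, 31, 15, 50] [341.5, 157.5] [array([339.2, 156.5]), array([32.2,  7.7]), np.float64(25.8)]
dark [219, 171, 27, 28, 145] [234.7, 184.3] [array([232.2, 184.2]), array([23.3, 22.6]), np.float64(76.0)]
dark [397, 174, 6, 40, 76] [399.4, 192.8] [array([399.4, 193.5]), array([39.3,  2. ]), np.float64(82.9)]
dark [436, 176, 26, 26, 515] [449.0, 188.0] [array([449., 188.]), array([25.5, 24. ]), np.float64(45.0)]
dark [409, 182, 19, 19, 292] [418.1, 191.1] [array([418., 191.]), array([18., 18.]), np
[... 3322 characters left out ...]
.9, 310.2] [array([341.9, 309. ]), array([29.8, 64.8]), np.float64(5.2)]
dark [276, 279, 29, 27, 538] [291.0, 292.9] [array([290., 292.]), array([26., 28.]), np.float64(90.0)]
dark [275, 316, 11, 8, 58] [279.6, 319.6] [array([280. , 319.5]), array([ 7., 10.]), np.float64(90.0)]
dark [271, 322, 19, 14, 182] [279.9, 329.5] [array([280.1, 328.8]), array([12.5, 18.7]), np.float64(86.4)]
dark [210, 338, 34, 36, 714] [226.9, 358.5] [array([225.9, 356.4]), array([30.5, 35.3]), np.float64(77.2)]
dark [269, 371, 10, 5, 37] [273.2, 373.1] [array([273.5, 373. ]), array([4., 9.]), np.float64(90.0)]
dark [266, 375, 17, 12, 129] [273.5, 381.2] [array([274.1, 380.8]), array([10.4, 16.4]), np.float64(85.6)]
```

View pics/topcrop.png

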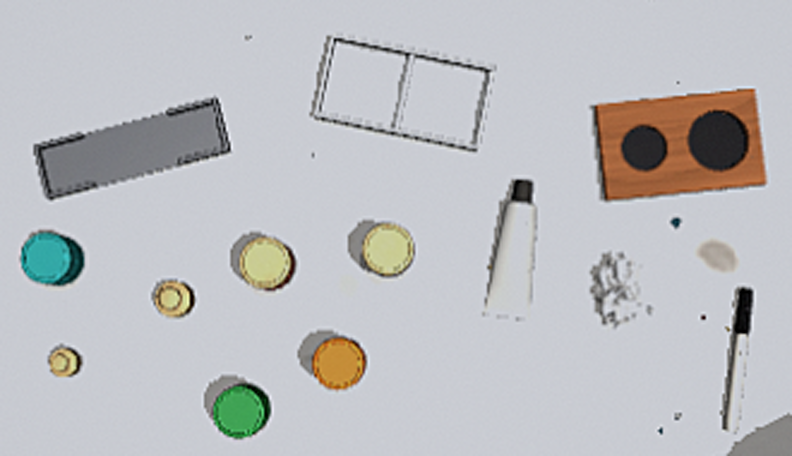

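View pics/scenecrop.png

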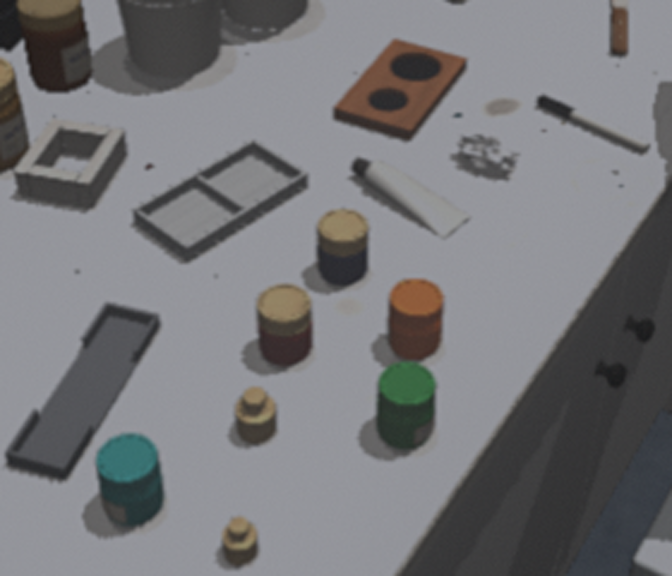

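The crops (2.4x) confirm it. The tan-lid jars are dark red at (284,302) and dark blue at (343,226) in the scene crop. The two brass weights are at (255,397) and (239,526), and the black-capped white marker runs from (540,101) to (646,149). Now I'll triangulate the points.

Run:
```python
import pickle
from h import *
d=pickle.load(open('c0.pkl','rb'));T,S=d['top'],d['scene']
t=lambda p:((p[0]+.5)/2.4-.5+150,(p[1]+.5)/2.4-.5+130)
s=lambda p:((p[0]+.5)/2.4-.5+175,(p[1]+.5)/2.4-.5+150)
def q(n,a,b,z):
    X,e=tri(T,t(a),S,s(b));P=plane(T,*t(a),z);P2=plane(S,*s(b),z);print(n,(X*1e3).round(),'gap',round(e*1e3,1),'top@z',(P*1e3).round(1),'scene@z',(P2*1e3).round(1));return P
q('jar_a',(266,263),(284.5,304),.056);q('jar_b',(388,249),(343,228),.056)
q('WL',(170.5,299),(255.5,397),.042);q('WS',(63.5,361),(239,526),.034)
def rect(n,A,B,z):
    P=np.array([q(n,a,b,z) for a,b in zip(A,B)])
    TL,TR,BR,BL=P;y=(TL-TR)+(BL-BR);l=y/np.linalg.norm(y)
    print('  centre',(P.mean(0)*1e3).round(1),'yaw of y-axis from world y (deg)',np.degrees(np.arctan2(-y[0],y[1])).round(1),'len',np.linalg.norm(y)/2,'wid',np.linalg.norm(TL-BL+TR-BR)/2);return P.mean(0),l
c,l=rect('jt',[(330,37),(495,68),(475,151),(312,117)],[(135,212),(253,145),(307,182),(188,257)],.019)
for k in(.038,-.038):print('bay',(c+k*l).round(4))
rect('pen',[(36,147),(217,98),(231,153),(50,198)],[(9,462),(112,305),(160,320),(62,475)],.016)
c,l=rect('blk',[(595,106),(754,90),(767,184),(606,200)],[(336,112),(397,41),(467,67),(408,135)],.014)
for k in(-.035,.035):print('well',(c+k*l).round(4))
q('wellS',(644,148),(388,99),.014);q('wellL',(718,140),(415,66),.014)
a=q('mk far',(744.5,288),(540,101),.01);b=q('mk near',(731.5,430),(646,149),.01);print((a+b)/2,np.linalg.norm(a-b),np.degrees(np.arctan2(-(a-b)[1],(a-b)[0])))
q('tube cap',(522,180),(356,164),.014);q('tube BL',(484,314),(445,236),.005);q('tube BR',(523,318),(468,216),.005)
for p in[(590,285),(650,310),(605,252),(610,328)]:print('foil',plane(T,*t(p),.015))
from scipy.spatial.transform import Rotation as R
from workcell import get_obs
print(R.from_quat(get_obs()['ee_rot']).as_matrix().round(3))
```

```text
jar_a [487. 118.  50.] gap 0.6 top@z [486.3 117.3  56. ] scene@z [483.7 122.8  56. ]
jar_b [498.   9.  49.] gap 0.1 top@z [497.3   8.5  56. ] scene@z [493.6  15.1  56. ]
WL [456. 206.  37.] gap 0.0 top@z [455.7 205.4  42. ] scene@z [452.9 210.   42. ]
WS [400. 307.  26.] gap 0.2 top@z [400.7 305.1  34. ] scene@z [396.5 311.9  34. ]
jt [699.  60.  15.] gap 0.3 top@z [697.9  60.3  19. ] scene@z [695.3  63.7  19. ]
jt [669. -93.   8.] gap 1.5 top@z [666.2 -92.6  19. ] scene@z [660.8 -80.8  19. ]
jt [591. -73.   6.] gap 0.5 top@z [588.9 -72.6  19. ] scene@z [582.2 -60.2  19. ]
jt [624.  78.   7.] gap 1.7 top@z [622.9  77.7  19. ] scene@z [614.5  87.8  19. ]
  centre [644.   -6.8  19. ] yaw of y-axis from world y (deg) -12.2 len 0.15508776395902837 wid 0.07844867300640336
bay [0.652  0.0303 0.019 ]
bay [ 0.6359 -0.044   0.019 ]
pen [601. 340.   3.] gap 1.7 top@z [599.7 336.6  16. ] scene@z [590.8 346.4  16. ]
pen [642. 166.   9.] gap 4.1 top@z [642.7 166.4  16. ] scene@z [635.1 170.3  16. ]
pen [593. 155.   7.] gap 2.6 top@z [590.9 153.4  16. ] scene@z [588.  162.8  16. ]
pen [554. 327.  
[... 1006 characters left out ...]
10. ]
mk near [ 328. -307.    2.] gap 1.3 top@z [ 328.5 -304.8   10. ] scene@z [ 326.  -295.7   10. ]
[ 0.39374552 -0.31273371  0.01      ] 0.131446031676897 6.891123454212073
tube cap [ 561. -116.   12.] gap 1.3 top@z [ 561.9 -115.9   14. ] scene@z [ 559.9 -114.9   14. ]
tube BL [439. -79.   2.] gap 0.0 top@z [438.7 -79.    5. ] scene@z [437.1 -75.8   5. ]
tube BR [ 434. -115.    2.] gap 1.1 top@z [ 434.5 -115.     5. ] scene@z [ 432.3 -113.     5. ]
foil [ 0.46382749 -0.17635251  0.015     ]
foil [ 0.44001363 -0.23113348  0.015     ]
foil [ 0.49401673 -0.19092447  0.015     ]
foil [ 0.42407911 -0.19385141  0.015     ]
[[ 0.941  0.339 -0.   ]
 [ 0.339 -0.941  0.001]
 [-0.    -0.001 -1.   ]]
```

```bash
cat >> h.py <<'E'
from scipy.spatial.transform import Rotation as Rn
def target(x,y,z,ydeg):
    from workcell import get_obs
    o=get_obs();R=Rn.from_quat(o['ee_rot']);M=R.as_matrix()
    D=M.T@(np.array([x,y,z])-o['position'])
    yy=np.array([np.cos(np.radians(ydeg)),np.sin(np.radians(ydeg)),0]);zz=np.array([0,0,-1.]);G=np.c_[np.cross(yy,zz),yy,zz]
    w=(R.inv()*Rn.from_matrix(G)).as_rotvec()
    print('delta',D.round(4).tolist(),'turn',w.round(3).tolist(),'rows',round(np.linalg.norm(D)/.0625,1),round(np.degrees(np.linalg.norm(w))/10.7,1),'t',o['clock'])
    return D,w
def wrist(name=None):
    from workcell import get_obs,camera
    o=get_obs();c=camera('wrist');T=np.array(c['tool_from_camera']);M=Rn.from_quat(o['ee_rot']).as_matrix()
    A=M@T[:3,:3];p=M@T[:3,3]+o['position'];c['R']=A.T;c['t']=-A.T@p
    if name: cv2.imwrite('pics/'+name,c['color'][:,:,::-1])
    return c
E
python3 -c "
from h import *
target(.394,-.313,.2,-97)"
```

```text
delta [0.2646, -0.1966, 0.0418] turn [-0.001, 0.0, 0.468] rows 5.3 2.5 t 0.1
```

The rows are not in the units I measure in: shifts go in shares of 0.8 m and turns go in shares of 180 degrees. I convert before sending: 0.264 m / 0.8 = 0.33, -0.197 m / 0.8 = -0.2463, 0.47 rad / 3.1416 = 0.1496.

Request:
{"name": "move_arm", "arguments": {"plan": [{"delta_pos":[0.33,-0.2463,0.0513],"turn":[0,0,0.1496],"fingers":0},{"delta_pos":[0.33,-0.2463,0.0513],"turn":[0,0,0.1496],"fingers":0},{"delta_pos":[0.33,-0.2463,0.0513],"turn":[0,0,0.1496],"fingers":0},{"delta_pos":[0.33,-0.2463,0.0513],"turn":[0,0,0.1496],"fingers":0},{"delta_pos":[0.33,-0.2463,0.0513],"turn":[0,0,0.1496],"fingers":0},{"delta_pos":[0.33,-0.2463,0.0513],"turn":[0,0,0.1496],"fingers":0},{"delta_pos":[0.33,-0.2463,0.0513],"turn":[0,0,0.1496],"fingers":0},{"delta_pos":[0.33,-0.2463,0.0513],"turn":[0,0,0.1496],"fingers":0},{"delta_pos":[0.33,-0.2463,0.0513],"turn":[0,0,0.1496],"fingers":0}]}}

```text
clock: 1.23
position: [0.3927, -0.3144, 0.2013]
ee_rot: [0.998, -0.063, -0.0, 0.0]
ft_force: [0.8, 0.2, -0.1]
grip_width: 1.004
grasp_force: 0.0
```

```bash
python3 -c "
from h import *
import pickle
c=wrist('w1.png');pickle.dump(c,open('w1.pkl','wb'))
print(proj(c,np.array([.459,-.3206,.01])),proj(c,np.array([.3285,-.3048,.01])))
target(.394,-.313,.05,-97)"
```

```text
[309.97958463 122.72761762] [311.35791015 286.41169821]
delta [0.001, -0.0015, 0.1513] turn [0.0, 0.0, -0.004] rows 2.4 0.0 t 1.275
```

View pics/w1.png

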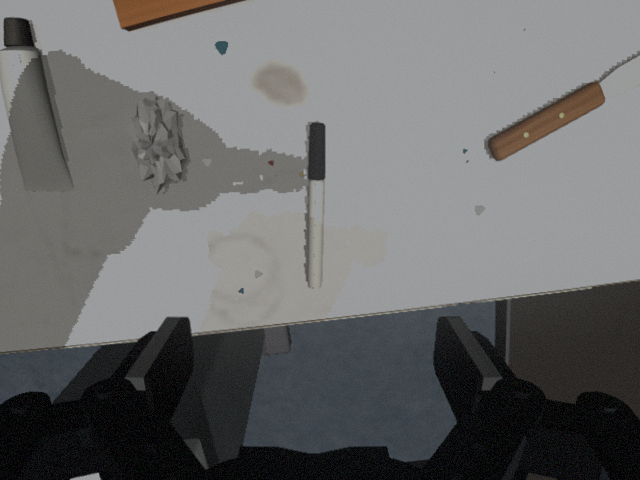

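The wrist view shows the marker from (317,122), black cap, to (315,289), and the foil clear at (160,143). It lies a few mm right of my estimate.

```bash
python3 -c "
from h import *
import pickle
c=pickle.load(open('w1.pkl','rb'));T=pickle.load(open('c0.pkl','rb'))['top']
a,b=plane(c,317,122,.01),plane(c,315.3,289,.01);m=(a+b)/2
print(a,b,m,np.degrees(np.arctan2(*(a-b)[1::-1])))
print('two-view height',tri(c,(317,122),T,(150+744.5/2.4-.3,130+288/2.4-.3)),tri(c,(315.3,289),T,(150+731.5/2.4-.3,130+430/2.4-.3)))
for u in[(318,135,),(190,320),(438,320)]:print(u,c['range_z'][u[1],u[0]])
target(m[0],m[1],.018,np.degrees(np.arctan2(*(a-b)[1::-1]))-90)"
```

```text
[ 0.45886208 -0.32581622  0.01      ] [ 0.32575551 -0.30775562  0.01      ] [ 0.3923088  -0.31678592  0.01      ] -7.727000232660435
two-view height (array([ 0.45884653, -0.32578137, -0.00891375]), np.float64(0.001271199398223267)) (array([ 0.32727525, -0.30634357,  0.01020483]), np.float64(0.0038969136728971847))
(318, 135) 0.30913606
(190, 320) 0.37205222
(438, 320) 0.14297852
delta [-0.0002, 0.0025, 0.1833] turn [0.0, 0.0, 0.009] rows 2.9 0.0 t 1.275
```

To row units: 0.183 m / 0.8 = 0.2288, 0.0025 m / 0.8 = 0.0031, 0.009 rad / 3.1416 = 0.0029.

Request:
{"name": "move_arm", "arguments": {"plan": [{"delta_pos":[0,0.0031,0.075],"turn":[0,0,0.0029],"fingers":0.3},{"delta_pos":[0,0.0031,0.15],"turn":[0,0,0.0029],"fingers":0.4},{"delta_pos":[0,0.0031,0.2063],"turn":[0,0,0.0029],"fingers":0.4},{"delta_pos":[0,0.0031,0.2288],"turn":[0,0,0.0029],"fingers":0.4},{"delta_pos":[0,0.0031,0.2288],"turn":[0,0,0.0029],"fingers":0.6},{"delta_pos":[0,0.0031,0.2288],"turn":[0,0,0.0029],"fingers":1},{"delta_pos":[0,0.0031,0.2288],"turn":[0,0,0.0029],"fingers":1},{"delta_pos":[0,0.0031,0.2288],"turn":[0,0,0.0029],"fingers":1},{"delta_pos":[0,0.0031,0.2288],"turn":[0,0,0.0029],"fingers":1}], "force": 35}}

```text
clock: 2.4
position: [0.3943, -0.3167, 0.0203]
ee_rot: [0.998, -0.067, 0.001, 0.001]
ft_force: [-0.4, 0.2, 7.6]
grip_width: 0.141
grasp_force: 34.7
```

```bash
python3 -c "
from h import *
target(.5962,.2449,.18,13.6)"
```

```text
delta [0.1259, -0.5831, -0.1605] turn [0.004, -0.0, -1.942] rows 9.9 10.4 t 2.4
```

To row units: -0.583 m / 0.8 = -0.7288, -0.16 m / 0.8 = -0.2, -0.18 rad / 3.1416 = -0.0573.

Request:
{"name": "move_arm", "arguments": {"plan": [{"delta_pos":[0,0,-0.075],"turn":[0,0,0],"fingers":1},{"delta_pos":[0,0,-0.15],"turn":[0,0,0],"fingers":1},{"delta_pos":[0.0125,-0.0625,-0.2],"turn":[0,0,-0.0573],"fingers":1},{"delta_pos":[0.1575,-0.7288,-0.2],"turn":[0,0,-0.6175],"fingers":1},{"delta_pos":[0.1575,-0.7288,-0.2],"turn":[0,0,-0.6175],"fingers":1},{"delta_pos":[0.1575,-0.7288,-0.2],"turn":[0,0,-0.6175],"fingers":1},{"delta_pos":[0.1575,-0.7288,-0.2],"turn":[0,0,-0.6175],"fingers":1},{"delta_pos":[0.1575,-0.7288,-0.2],"turn":[0,0,-0.6175],"fingers":1},{"delta_pos":[0.1575,-0.7288,-0.2],"turn":[0,0,-0.6175],"fingers":1},{"delta_pos":[0.1575,-0.7288,-0.2],"turn":[0,0,-0.6175],"fingers":1},{"delta_pos":[0.1575,-0.7288,-0.2],"turn":[0,0,-0.6175],"fingers":1},{"delta_pos":[0.1575,-0.7288,-0.2],"turn":[0,0,-0.6175],"fingers":1}]}}

```text
clock: 3.9
position: [0.596, 0.2481, 0.1794]
ee_rot: [0.644, 0.765, 0.001, 0.0]
ft_force: [0.4, -0.6, -0.0]
grip_width: 0.143
grasp_force: 34.3
```

Request:
{"name": "move_arm", "arguments": {"plan": [{"delta_pos":[0,0,0],"turn":[0,0,0],"fingers":1}]}}

```text
clock: 4.03
position: [0.5949, 0.2499, 0.1787]
ee_rot: [0.644, 0.765, 0.001, -0.001]
ft_force: [-0.9, -0.3, -0.5]
grip_width: 0.14
grasp_force: 34.4
```

```bash
python3 -c "
from h import *
import pickle
target(.5962,.2449,.18,13.6)
c=wrist('w2.png');pickle.dump(c,open('w2.pkl','wb'))
for p in [(.5997,.3366),(.6427,.1664),(.5909,.1534),(.5516,.323)]:print(proj(c,np.array([*p,.016])).round())
"
```

```text
delta [-0.0051, 0.0005, -0.0013] turn [0.0, -0.003, -0.067] rows 0.1 0.4 t 4.025
[342.  97.]
[355. 332.]
[287. 336.]
[268. 105.]
```

View pics/w2.png

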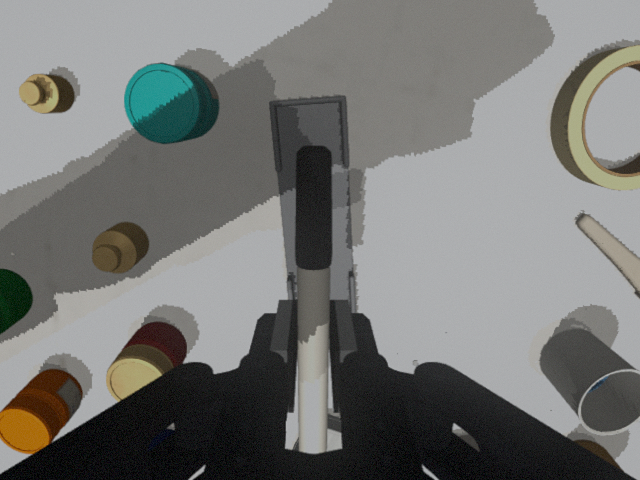

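The wrist view shows the marker held straight along column 315. The tray's far corners are at (272,101) and (346,97), and the ends of its cut-away walls at (279,168), (348,165), (290,275) and (353,273).

```bash
python3 -c "
from h import *
import pickle
c=pickle.load(open('w2.pkl','rb'))
P=[plane(c,*p,.016)[:2] for p in[(272,101),(346,97),(279,168),(348,165),(290,275),(353,273)]]
print(np.round(P,4))
f=(P[0]+P[1])/2;n=(P[4]+P[5])/2;e=(P[2]+P[3])/2;ax=(f-n)/np.linalg.norm(f-n)
print(np.degrees(np.arctan2(ax[1],ax[0])),f-.089*ax,(e+n)/2,n+.041*ax)
T=pickle.load(open('c0.pkl','rb'))['top']
for p,q in(((272,101),(36,147)),((346,97),(50,198))):
  for a in (p,p[::-1])[:1]: print(tri(c,p,T,(150+q[0]/2.4-.3,130+q[1]/2.4-.3)))
print(tri(c,(346,97),T,(164.7,190.9)),tri(c,(272,101),T,(170.5,212.2)))
target(.5962,.248,.024,13.6)
"
```

```text
[[0.554  0.3262]
 [0.6021 0.3371]
 [0.5652 0.2828]
 [0.612  0.293 ]
 [0.585  0.2052]
 [0.6312 0.2147]]
103.88943312671995 [0.59937523 0.24526996] [0.59834744 0.24894174] [0.59826544 0.24975797]
(array([0.57453062, 0.31711044, 0.11563476]), np.float64(0.028652489445953458))
(array([ 0.58405452,  0.34348327, -0.06775626]), np.float64(0.047925379585902754))
(array([0.60136978, 0.33752277, 0.01202666]), np.float64(0.0020132069529635384)) (array([0.55283117, 0.32627892, 0.00452969]), np.float64(9.886658954535338e-05))
delta [0.0005, 0.0011, 0.1546] turn [0.0, -0.001, -0.072] rows 2.5 0.4 t 4.075
```

To row units: 0.153 m / 0.8 = 0.1913, 0.003 m / 0.8 = 0.0038, -0.075 rad / 3.1416 = -0.0239.

Request:
{"name": "move_arm", "arguments": {"plan": [{"delta_pos":[0,0.0038,0.0625],"turn":[0,0,-0.0239],"fingers":1},{"delta_pos":[0,0.0038,0.125],"turn":[0,0,-0.0239],"fingers":1},{"delta_pos":[0,0.0038,0.1688],"turn":[0,0,-0.0239],"fingers":1},{"delta_pos":[0,0.0038,0.1838],"turn":[0,0,-0.0239],"fingers":1},{"delta_pos":[0,0.0038,0.19],"turn":[0,0,-0.0239],"fingers":1},{"delta_pos":[0,0.0038,0.1913],"turn":[0,0,-0.0239],"fingers":1},{"delta_pos":[0,0.0038,0.1913],"turn":[0,0,-0.0239],"fingers":0.7},{"delta_pos":[0,0.0038,0.1913],"turn":[0,0,-0.0239],"fingers":0.6},{"delta_pos":[0,0.0038,0.1913],"turn":[0,0,-0.0239],"fingers":0.6},{"delta_pos":[0,0.0038,0.125],"turn":[0,0,-0.0239],"fingers":0.6},{"delta_pos":[0,0.0038,0.05],"turn":[0,0,-0.0239],"fingers":0.3},{"delta_pos":[0,0.0038,0],"turn":[0,0,-0.0239],"fingers":0}]}}

```text
clock: 5.58
position: [0.5988, 0.2464, 0.1815]
ee_rot: [0.618, 0.786, 0.001, 0.001]
ft_force: [0.5, 0.3, 0.3]
grip_width: 0.811
grasp_force: 0.0
```

```bash
python3 -c "
from h import *
target(.445,.25,.25,13.6)"
```

```text
delta [0.0399, -0.1484, -0.0689] turn [0.003, -0.0, 0.001] rows 2.7 0.0 t 5.575
```

To row units: -0.148 m / 0.8 = -0.185, -0.05 m / 0.8 = -0.0625.

Request:
{"name": "move_arm", "arguments": {"plan": [{"delta_pos":[0.05,-0.185,-0.0625],"turn":[0,0,0],"fingers":0},{"delta_pos":[0.05,-0.185,-0.0625],"turn":[0,0,0],"fingers":0},{"delta_pos":[0.05,-0.185,-0.0625],"turn":[0,0,0],"fingers":0},{"delta_pos":[0.05,-0.185,-0.0625],"turn":[0,0,0],"fingers":0},{"delta_pos":[0.05,-0.185,-0.0625],"turn":[0,0,0],"fingers":0}]}}

```text
clock: 6.2
position: [0.4458, 0.2494, 0.2284]
ee_rot: [0.618, 0.786, 0.0, 0.0]
ft_force: [0.5, 0.3, 0.8]
grip_width: 0.997
grasp_force: 0.0
```

```bash
python3 -c "
from h import *
import pickle
c=wrist('w3.png');pickle.dump(c,open('w3.pkl','wb'))
T=pickle.load(open('c0.pkl','rb'))['top']
hsv=cv2.cvtColor(c['color'],cv2.COLOR_RGB2HSV)
for s,ce,m in blobs((hsv[...,1]>70)&(hsv[...,2]>60),(0,0,640,480),150): print('sat',s,ce,np.median(hsv[m],0))
for X in[(.4557,.2054,.042),(.4007,.3051,.034),(.4863,.1173,.056),(.598,.2475,.019)]:print(proj(c,np.array(X)))
"
```

```text
sat [255, 104, 34, 34, 864] [271.7, 120.6] [19. 99. 85.]
sat [361, 112, 70, 65, 3279] [398.2, 144.5] [ 88. 148.  99.]
sat [294, 241, 38, 37, 1055] [312.2, 259.1] [ 22.  86. 160.]
sat [145, 290, 56, 45, 1515] [171.1, 309.1] [ 67. 163. 128.]
sat [297, 333, 53, 63, 2309] [322.5, 367.2] [ 23.  87. 161.]
sat [181, 357, 57, 76, 3160] [210.6, 396.5] [ 14. 197. 128.]
sat [286, 440, 42, 13, 267] [306.4, 445.9] [19. 86. 65.]
[312.17691641 266.17106998]
[271.95804271 125.00772982]
[322.91391199 374.47721259]
[484.2737758  248.08948345]
```

View pics/w3.png

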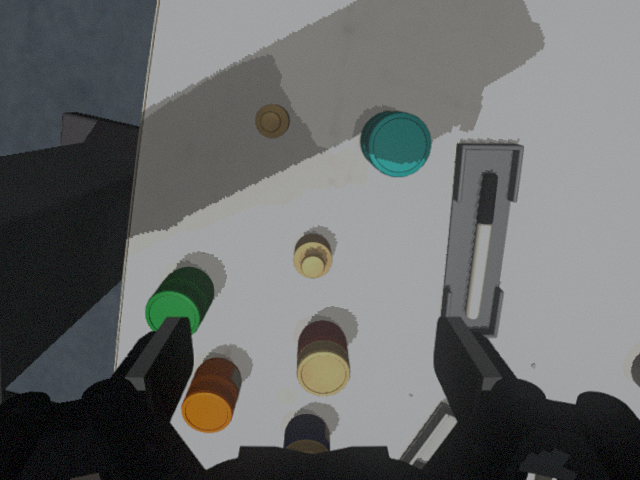

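Marker lies in the tray, (490,175) to (473,318), inside the walls. The large knob at (312,267), small knob at (270,122) and jar_a lid at (323,373) all match predictions within 3 px. I'll take the large weight first.

```bash
python3 -c "
from h import *
import pickle
c=pickle.load(open('w3.pkl','rb'));T=pickle.load(open('c0.pkl','rb'))['top']
t=lambda p:((p[0]+.5)/2.4-.5+150,(p[1]+.5)/2.4-.5+130)
for w,p,z in(((312.5,267),(170.5,299),.042),((270.5,122),(63.5,361),.034),((323,373),(266,263),.056)):print(tri(c,w,T,t(p)),plane(c,*w,z))
target(.4557,.2054,.024,13.6)
target(.4557,.2054,.024,-60)
from workcell import get_obs;print(get_obs()['joint_pos'])
"
```

```text
(array([0.45584563, 0.20519523, 0.04317985]), np.float64(0.0003382850360919237)) [0.45612056 0.20476588 0.042     ]
(array([0.39969294, 0.30655443, 0.02921409]), np.float64(0.0018852363583123193)) [0.39917998 0.30698998 0.034     ]
(array([0.48640065, 0.11745761, 0.05409216]), np.float64(4.169086932933031e-05)) [0.48601159 0.11875233 0.056     ]
delta [-0.045, -0.0008, 0.2041] turn [-0.0, 0.0, 0.0] rows 3.3 0.0 t 6.25
delta [-0.045, -0.0008, 0.2041] turn [-0.0, 0.0, 1.285] rows 3.3 6.9 t 6.25
[ 0.23865737  0.1861494  -0.91898483  1.74015131  0.15368132  1.29095591
 -0.47712721]
```

Request:
{"name": "move_arm", "arguments": {"plan": [{"delta_pos":[-0.0563,-0.0013,0.0375],"turn":[0,0,0],"fingers":0.1},{"delta_pos":[-0.0563,-0.0013,0.1125],"turn":[0,0,0],"fingers":0.1},{"delta_pos":[-0.0563,-0.0013,0.1875],"turn":[0,0,0],"fingers":0.1},{"delta_pos":[-0.0563,-0.0013,0.2375],"turn":[0,0,0],"fingers":0.1},{"delta_pos":[-0.0563,-0.0013,0.255],"turn":[0,0,0],"fingers":0.1},{"delta_pos":[-0.0563,-0.0013,0.255],"turn":[0,0,0],"fingers":0.3},{"delta_pos":[-0.0563,-0.0013,0.255],"turn":[0,0,0],"fingers":0.6},{"delta_pos":[-0.0563,-0.0013,0.255],"turn":[0,0,0],"fingers":1},{"delta_pos":[-0.0563,-0.0013,0.255],"turn":[0,0,0],"fingers":1},{"delta_pos":[-0.0563,-0.0013,0.255],"turn":[0,0,0],"fingers":1},{"delta_pos":[-0.0563,-0.0013,0.2438],"turn":[0,0,0],"fingers":1}], "force": 40}}

```text
clock: 7.62
position: [0.455, 0.2057, 0.0341]
ee_rot: [0.618, 0.786, 0.0, 0.0]
ft_force: [-0.6, 0.3, -2.1]
grip_width: 0.349
grasp_force: 40.0
```

```bash
python3 -c "
from h import *
from workcell import *
print(get_obs()['ft_force'])
target(.596,-.2993,.15,13.6)"
```

```text
[-0.63054687  0.28064963 -2.12567949]
delta [-0.5241, 0.0178, -0.1157] turn [0.0, 0.0, 0.001] rows 8.6 0.0 t 7.625
```

To row units: -0.524 m / 0.8 = -0.655, -0.116 m / 0.8 = -0.145.

Request:
{"name": "move_arm", "arguments": {"plan": [{"delta_pos":[0,0,-0.075],"turn":[0,0,0],"fingers":1},{"delta_pos":[-0.0375,0,-0.1375],"turn":[0,0,0],"fingers":1},{"delta_pos":[-0.655,0.0225,-0.145],"turn":[0,0,0],"fingers":1},{"delta_pos":[-0.655,0.0225,-0.145],"turn":[0,0,0],"fingers":1},{"delta_pos":[-0.655,0.0225,-0.145],"turn":[0,0,0],"fingers":1},{"delta_pos":[-0.655,0.0225,-0.145],"turn":[0,0,0],"fingers":1},{"delta_pos":[-0.655,0.0225,-0.145],"turn":[0,0,0],"fingers":1},{"delta_pos":[-0.655,0.0225,-0.145],"turn":[0,0,0],"fingers":1},{"delta_pos":[-0.655,0.0225,-0.145],"turn":[0,0,0],"fingers":1},{"delta_pos":[-0.655,0.0225,-0.145],"turn":[0,0,0],"fingers":1},{"delta_pos":[-0.655,0.0225,-0.145],"turn":[0,0,0],"fingers":1},{"delta_pos":[-0.655,0.0225,-0.145],"turn":[0,0,0],"fingers":1}]}}

```text
clock: 9.12
position: [0.5962, -0.2984, 0.1498]
ee_rot: [0.618, 0.786, 0.001, -0.0]
ft_force: [0.0, 0.9, -1.4]
grip_width: 0.347
grasp_force: 40.6
```

```bash
python3 -c "
from h import *
import pickle
c=wrist('w4.png');pickle.dump(c,open('w4.pkl','wb'))
for X in[(.5968,-.2993,.014),(.5902,-.2299,.014)]:print(proj(c,np.array(X)))
target(.5968,-.2993,.03,13.6)
"
```

```text
[313.66848825 231.71372011]
[329.9681923  123.73642297]
delta [-0.0018, -0.0, 0.12] turn [0.001, -0.001, 0.003] rows 1.9 0.0 t 9.175
```

View pics/w4.png

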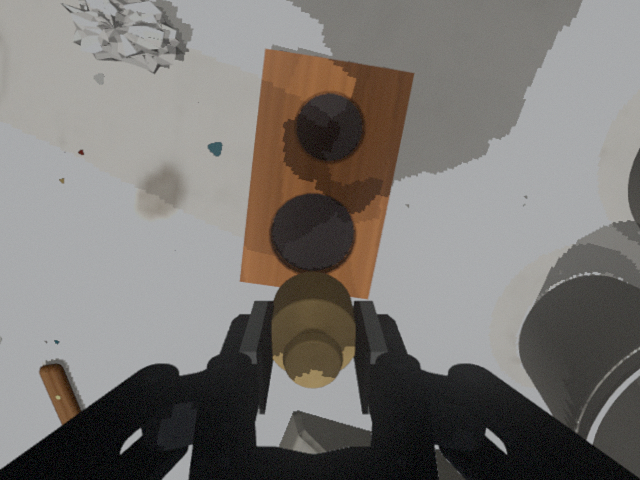

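The wrist view shows the larger well at (313,233) and the smaller at (330,126), within 2 px of prediction. The weight is held level, so I'll lower it.

To row units: 0.119 m / 0.8 = 0.1488, 0.117 m / 0.8 = 0.1463.

Request:
{"name": "move_arm", "arguments": {"plan": [{"delta_pos":[-0.0025,0,0.0625],"turn":[0,0,0],"fingers":1},{"delta_pos":[-0.0025,0,0.1125],"turn":[0,0,0],"fingers":1},{"delta_pos":[-0.0025,0,0.1375],"turn":[0,0,0],"fingers":1},{"delta_pos":[-0.0025,0,0.1463],"turn":[0,0,0],"fingers":1},{"delta_pos":[-0.0025,0,0.1488],"turn":[0,0,0],"fingers":1},{"delta_pos":[-0.0025,0,0.1488],"turn":[0,0,0],"fingers":1}]}}

```text
clock: 9.93
position: [0.5977, -0.3011, 0.0322]
ee_rot: [0.618, 0.786, 0.0, 0.001]
ft_force: [-1.3, 1.5, 2.4]
grip_width: 0.347
grasp_force: 41.1
```

To row units: -0.15 m / 0.8 = -0.1875, -0.13 m / 0.8 = -0.1625.

Request:
{"name": "move_arm", "arguments": {"plan": [{"delta_pos":[0,0,0],"turn":[0,0,0],"fingers":0.6},{"delta_pos":[0,0,0],"turn":[0,0,0],"fingers":0.4},{"delta_pos":[0,0,0],"turn":[0,0,0],"fingers":0.3},{"delta_pos":[0,0,-0.0375],"turn":[0,0,0],"fingers":0.1},{"delta_pos":[0,0,-0.1],"turn":[0,0,0],"fingers":0},{"delta_pos":[0,0,-0.1625],"turn":[0,0,0],"fingers":0},{"delta_pos":[0,0,-0.1875],"turn":[0,0,0],"fingers":0}]}}

```text
clock: 10.8
position: [0.5978, -0.3013, 0.184]
ee_rot: [0.618, 0.786, 0.0, 0.002]
ft_force: [-0.5, -0.6, -1.3]
grip_width: 1.003
grasp_force: 0.0
```

```bash
python3 -c "
from h import *
target(.3997,.3065,.15,13.6)"
```

```text
delta [0.6375, -0.049, 0.0319] turn [0.004, 0.003, 0.001] rows 10.2 0.0 t 10.8
```

Request:
{"name": "move_arm", "arguments": {"plan": [{"delta_pos":[0.7963,-0.0613,0.04],"turn":[0,0,0],"fingers":0},{"delta_pos":[0.7963,-0.0613,0.04],"turn":[0,0,0],"fingers":0},{"delta_pos":[0.7963,-0.0613,0.04],"turn":[0,0,0],"fingers":0},{"delta_pos":[0.7963,-0.0613,0.04],"turn":[0,0,0],"fingers":0},{"delta_pos":[0.7963,-0.0613,0.04],"turn":[0,0,0],"fingers":0},{"delta_pos":[0.7963,-0.0613,0.04],"turn":[0,0,0],"fingers":0},{"delta_pos":[0.7963,-0.0613,0.04],"turn":[0,0,0],"fingers":0},{"delta_pos":[0.7963,-0.0613,0.04],"turn":[0,0,0],"fingers":0},{"delta_pos":[0.7963,-0.0613,0.04],"turn":[0,0,0],"fingers":0},{"delta_pos":[0.7963,-0.0613,0.04],"turn":[0,0,0],"fingers":0},{"delta_pos":[0.7963,-0.0613,0.04],"turn":[0,0,0],"fingers":0.2},{"delta_pos":[0.7963,-0.0613,0.04],"turn":[0,0,0],"fingers":0.2}]}}

```text
clock: 12.3
position: [0.3975, 0.3073, 0.1478]
ee_rot: [0.617, 0.787, -0.0, -0.0]
ft_force: [0.4, -1.7, -0.7]
grip_width: 0.8
grasp_force: 0.0
```

```bash
python3 -c "
from h import *
c=wrist()
hsv=cv2.cvtColor(c['color'],cv2.COLOR_RGB2HSV)
for s,ce,m in blobs((hsv[...,1]>70)&(hsv[...,2]>50)&(abs(hsv[...,0].astype(int)-21)<7),(0,0,640,480),150): print('sat',s,ce,np.median(hsv[m],0),plane(c,*ce,.025))
print(proj(c,np.array([.3997,.3065,.034])),proj(c,np.array([.3997,.3065,.02])))
target(.3997,.3065,.0225,13.6)"
```

```text
sat [296, 209, 39, 44, 1317] [314.7, 231.1] [19. 91. 94.] [0.39751974 0.31058484 0.025     ]
[316.59867469 242.3259948 ] [316.45968423 235.62202368]
delta [0.0002, 0.0016, 0.1253] turn [-0.001, 0.0, 0.002] rows 2.0 0.0 t 12.35
```

To row units: 0.126 m / 0.8 = 0.1575, 0.002 m / 0.8 = 0.0025.

Request:
{"name": "move_arm", "arguments": {"plan": [{"delta_pos":[0.0025,0.001,0.0625],"turn":[0,0,0],"fingers":0.2},{"delta_pos":[0.0025,0.001,0.125],"turn":[0,0,0],"fingers":0.2},{"delta_pos":[0.0025,0.001,0.15],"turn":[0,0,0],"fingers":0.2},{"delta_pos":[0.0025,0.001,0.1575],"turn":[0,0,0],"fingers":0.2},{"delta_pos":[0.0025,0.001,0.1575],"turn":[0,0,0],"fingers":0.5},{"delta_pos":[0.0025,0.001,0.1575],"turn":[0,0,0],"fingers":0.7},{"delta_pos":[0.0025,0.001,0.1575],"turn":[0,0,0],"fingers":1},{"delta_pos":[0.0025,0.001,0.1575],"turn":[0,0,0],"fingers":1},{"delta_pos":[0.0025,0.001,0.1575],"turn":[0,0,0],"fingers":1},{"delta_pos":[0.0025,0.001,0.1575],"turn":[0,0,0],"fingers":1}]}}

```text
clock: 13.6
position: [0.3996, 0.309, 0.0237]
ee_rot: [0.618, 0.786, 0.001, 0.001]
ft_force: [-1.5, -2.0, 8.6]
grip_width: 0.27
grasp_force: 38.8
```

To row units: -0.127 m / 0.8 = -0.1588, -0.11 m / 0.8 = -0.1375.

Request:
{"name": "move_arm", "arguments": {"plan": [{"delta_pos":[0,0,-0.0625],"turn":[0,0,0],"fingers":1},{"delta_pos":[0,0,-0.1375],"turn":[0,0,0],"fingers":1},{"delta_pos":[0,0,-0.1588],"turn":[0,0,0],"fingers":1}]}}

```text
clock: 13.98
position: [0.4, 0.3099, 0.1532]
ee_rot: [0.618, 0.786, 0.003, 0.001]
ft_force: [-0.5, 0.2, -1.8]
grip_width: 0.269
grasp_force: 39.8
```

```bash
python3 -c "
from h import *
target(.590,-.231,.15,13.6)"
```

```text
delta [-0.5705, 0.0567, 0.003] turn [0.006, -0.001, 0.001] rows 9.2 0.0 t 13.975
```

To row units: -0.57 m / 0.8 = -0.7125, 0.057 m / 0.8 = 0.0713.

Request:
{"name": "move_arm", "arguments": {"plan": [{"delta_pos":[-0.7125,0.0713,0.0038],"turn":[0,0,0],"fingers":1},{"delta_pos":[-0.7125,0.0713,0.0038],"turn":[0,0,0],"fingers":1},{"delta_pos":[-0.7125,0.0713,0.0038],"turn":[0,0,0],"fingers":1},{"delta_pos":[-0.7125,0.0713,0.0038],"turn":[0,0,0],"fingers":1},{"delta_pos":[-0.7125,0.0713,0.0038],"turn":[0,0,0],"fingers":1},{"delta_pos":[-0.7125,0.0713,0.0038],"turn":[0,0,0],"fingers":1},{"delta_pos":[-0.7125,0.0713,0.0038],"turn":[0,0,0],"fingers":1},{"delta_pos":[-0.7125,0.0713,0.0038],"turn":[0,0,0],"fingers":1},{"delta_pos":[-0.7125,0.0713,0.0038],"turn":[0,0,0],"fingers":1},{"delta_pos":[-0.7125,0.0713,0.0038],"turn":[0,0,0],"fingers":1},{"delta_pos":[-0.7125,0.0713,0.0038],"turn":[0,0,0],"fingers":1},{"delta_pos":[-0.7125,0.0713,0.0038],"turn":[0,0,0],"fingers":1}]}}

```text
clock: 15.48
position: [0.5888, -0.2299, 0.1463]
ee_rot: [0.617, 0.787, 0.0, -0.0]
ft_force: [-0.4, 0.5, -0.2]
grip_width: 0.271
grasp_force: 39.8
```

```bash
python3 -c "
from h import *
import pickle
c=wrist('w5.png')
print(proj(c,np.array((.5902,-.231,.014))),proj(c,np.array((.5968,-.300,.048))))
target(.590,-.231,.031,13.6)"
```

```text
[314.87475748 233.87121956] [298.96269752 354.2652313 ]
delta [-0.0013, 0.0009, 0.1155] turn [0.0, -0.0, 0.004] rows 1.8 0.0 t 15.525
```

View pics/w5.png

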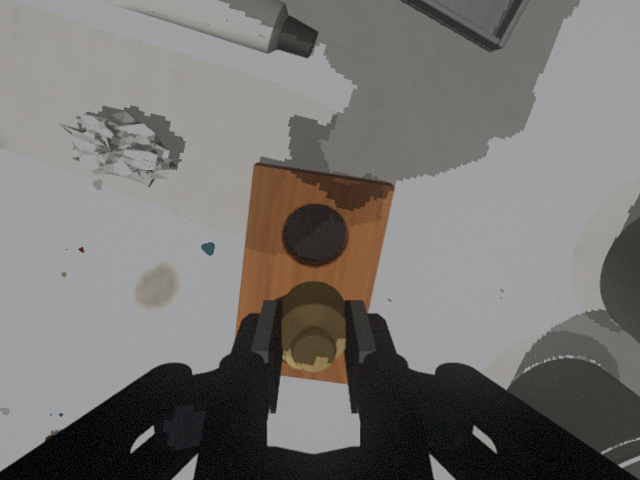

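The smaller well is at (315,235), as predicted, and the small weight is held straight. I'll lower it.

To row units: 0.117 m / 0.8 = 0.1463, 0.114 m / 0.8 = 0.1425.

Request:
{"name": "move_arm", "arguments": {"plan": [{"delta_pos":[-0.0019,0.0013,0.0625],"turn":[0,0,0],"fingers":1},{"delta_pos":[-0.0019,0.0013,0.1125],"turn":[0,0,0],"fingers":1},{"delta_pos":[-0.0019,0.0013,0.135],"turn":[0,0,0],"fingers":1},{"delta_pos":[-0.0019,0.0013,0.1425],"turn":[0,0,0],"fingers":1},{"delta_pos":[-0.0019,0.0013,0.1463],"turn":[0,0,0],"fingers":1},{"delta_pos":[-0.0019,0.0013,0.1463],"turn":[0,0,0],"fingers":1}]}}

```text
clock: 16.27
position: [0.5909, -0.2333, 0.0305]
ee_rot: [0.618, 0.786, 0.0, 0.001]
ft_force: [0.2, 0.4, -1.3]
grip_width: 0.271
grasp_force: 39.8
```

```bash
python3 -c "
from h import *
target(.590,-.231,.031,13.6)"
```

```text
delta [0.0024, -0.0003, -0.0005] turn [0.001, 0.001, 0.001] rows 0.0 0.0 t 16.275
```

Request:
{"name": "move_arm", "arguments": {"plan": [{"delta_pos":[0.0019,0,0.0013],"turn":[0,0,0],"fingers":1},{"delta_pos":[0.0019,0,0.0013],"turn":[0,0,0],"fingers":0.6},{"delta_pos":[0.0019,0,0.0013],"turn":[0,0,0],"fingers":0.5},{"delta_pos":[0.0019,0,0.0013],"turn":[0,0,0],"fingers":0.4},{"delta_pos":[0.0019,0,-0.0375],"turn":[0,0,0],"fingers":0.3},{"delta_pos":[0.0019,0,-0.1],"turn":[0,0,0],"fingers":0},{"delta_pos":[0.0019,0,-0.175],"turn":[0,0,0],"fingers":0},{"delta_pos":[0.0019,0,-0.1875],"turn":[0,0,0],"fingers":0}]}}

```text
clock: 17.27
position: [0.5918, -0.2318, 0.1841]
ee_rot: [0.618, 0.786, 0.001, 0.003]
ft_force: [-0.0, 0.3, 0.1]
grip_width: 0.998
grasp_force: 0.0
```

```bash
python3 -c "
from h import *
target(.497,.0095,.17,-12.2)"
```

```text
delta [0.2569, -0.0352, 0.0129] turn [0.007, 0.003, 0.452] rows 4.2 2.4 t 17.275
```

To row units: 0.257 m / 0.8 = 0.3213, -0.035 m / 0.8 = -0.0438, 0.452 rad / 3.1416 = 0.1439.

Request:
{"name": "move_arm", "arguments": {"plan": [{"delta_pos":[0.3213,-0.0438,0.0163],"turn":[0,0,0.1439],"fingers":0},{"delta_pos":[0.3213,-0.0438,0.0163],"turn":[0,0,0.1439],"fingers":0},{"delta_pos":[0.3213,-0.0438,0.0163],"turn":[0,0,0.1439],"fingers":0},{"delta_pos":[0.3213,-0.0438,0.0163],"turn":[0,0,0.1439],"fingers":0},{"delta_pos":[0.3213,-0.0438,0.0163],"turn":[0,0,0.1439],"fingers":0},{"delta_pos":[0.3213,-0.0438,0.0163],"turn":[0,0,0.1439],"fingers":0},{"delta_pos":[0.3213,-0.0438,0.0163],"turn":[0,0,0.1439],"fingers":0}]}}

```text
clock: 18.15
position: [0.4955, 0.0082, 0.1661]
ee_rot: [0.779, 0.627, -0.0, -0.0]
ft_force: [-0.6, -0.6, -0.1]
grip_width: 0.998
grasp_force: 0.0
```

```bash
python3 -c "
from h import *
import pickle
c=wrist('w6.png');pickle.dump(c,open('w6.pkl','wb'))
for X in[(.4973,.0085,.056),(.4864,.1185,.056),(.6979,.0603,.019),(.6229,.0777,.019),(.5889,-.0726,.019),(.6662,-.0926,.019)]:print(proj(c,np.array(X)).round())
target(.497,.0095,.042,-12.2)"
```

```text
[316. 241.]
[252.  53.]
[602.  85.]
[487.  80.]
[461. 303.]
[565. 305.]
delta [0.0016, 0.0013, 0.1241] turn [-0.0, -0.0, -0.003] rows 2.0 0.0 t 18.2
```

View pics/w6.png

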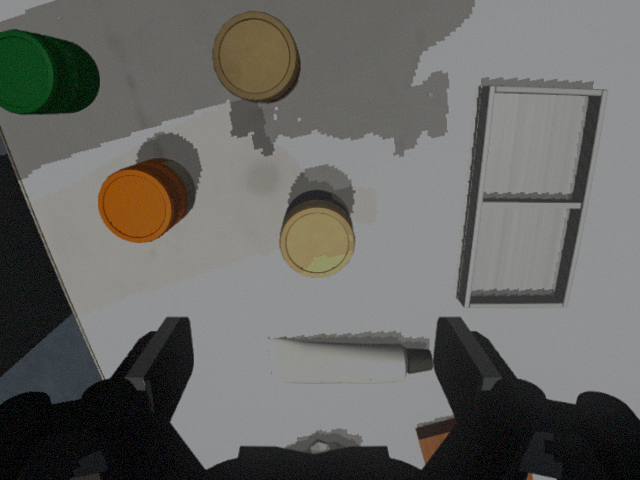

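The wrist view shows jar_b's lid at (317,241) and jar_a's at (255,56), both on prediction. The jar tray corners are (606,91), (487,87), (463,306) and (567,306), so I'll refine its centre and grasp jar_b.

```bash
python3 -c "
from h import *
import pickle
c=pickle.load(open('w6.pkl','rb'));T=pickle.load(open('c0.pkl','rb'))['top']
px=[(606,91),(487,87),(463,306),(567,306)]
P=np.array([plane(c,*p,.019) for p in px]);y=P[0]+P[1]-P[2]-P[3];l=y/np.linalg.norm(y);m=P.mean(0)
print(P.round(4),m,np.degrees(np.arctan2(-y[0],y[1])),np.linalg.norm(y)/2,m+.038*l,m-.038*l)
for p,q in zip(px,[(330,37),(312,117),(475,151),(495,68)]):print(tri(c,p,T,((q[0]+.5)/2.4+149.5,(q[1]+.5)/2.4+129.5)))
print(plane(c,317,241,.056),plane(c,255,56,.056),tri(c,(317,241),T,(311.4,233.5)))"
```

```text
[[ 0.7002  0.0562  0.019 ]
 [ 0.6222  0.0735  0.019 ]
 [ 0.5899 -0.0753  0.019 ]
 [ 0.6678 -0.0934  0.019 ]] [ 0.6450413  -0.00975969  0.019     ] -12.215065219087064 0.15270669034216783 [0.65308141 0.02738    0.019     ] [ 0.63700119 -0.04689938  0.019     ]
(array([0.69559369, 0.05840267, 0.02667685]), np.float64(0.003039158712838704))
(array([0.62115228, 0.0754862 , 0.02411269]), np.float64(0.00400944022008391))
(array([ 0.58826051, -0.07223298,  0.02447128]), np.float64(0.0002732625764688794))
(array([ 0.66618224, -0.09222234,  0.02121295]), np.float64(0.0009363333698030031))
[0.49786352 0.00836991 0.056     ] [0.48755079 0.11661201 0.056     ] (array([0.49752116, 0.00832707, 0.05548667]), np.float64(0.0006661331337348439))
```

To row units: 0.124 m / 0.8 = 0.155, 0.118 m / 0.8 = 0.1475.

Request:
{"name": "move_arm", "arguments": {"plan": [{"delta_pos":[0.0013,0.0019,0.0625],"turn":[0,0,0],"fingers":0},{"delta_pos":[0.0013,0.0019,0.1125],"turn":[0,0,0],"fingers":0},{"delta_pos":[0.0013,0.0019,0.1475],"turn":[0,0,0],"fingers":0},{"delta_pos":[0.0013,0.0019,0.155],"turn":[0,0,0],"fingers":0.1},{"delta_pos":[0.0013,0.0019,0.155],"turn":[0,0,0],"fingers":0.4},{"delta_pos":[0.0013,0.0019,0.155],"turn":[0,0,0],"fingers":0.6},{"delta_pos":[0.0013,0.0019,0.155],"turn":[0,0,0],"fingers":0.8},{"delta_pos":[0.0013,0.0019,0.155],"turn":[0,0,0],"fingers":0.8},{"delta_pos":[0.0013,0.0019,0.155],"turn":[0,0,0],"fingers":0.8}]}}

```text
clock: 19.32
position: [0.4977, 0.0103, 0.0438]
ee_rot: [0.778, 0.628, 0.001, 0.001]
ft_force: [-1.7, -0.6, 7.0]
grip_width: 0.513
grasp_force: 40.8
```

To row units: -0.09 m / 0.8 = -0.1125, -0.08 m / 0.8 = -0.1.

Request:
{"name": "move_arm", "arguments": {"plan": [{"delta_pos":[0,0,-0.0375],"turn":[0,0,0],"fingers":0.8},{"delta_pos":[0,0,-0.1],"turn":[0,0,0],"fingers":0.8},{"delta_pos":[0,0,-0.1125],"turn":[0,0,0],"fingers":0.8}]}}

```text
clock: 19.7
position: [0.4987, 0.0107, 0.136]
ee_rot: [0.778, 0.628, 0.002, 0.002]
ft_force: [0.3, 0.2, -0.6]
grip_width: 0.518
grasp_force: 41.7
```

```bash
python3 -c "
from h import *
target(.636,-.0455,.13,-12.2);target(.636,-.0455,.048,-12.2)"
```

```text
delta [-0.0258, 0.146, 0.0069] turn [0.006, -0.0, -0.001] rows 2.4 0.0 t 19.7
delta [-0.0258, 0.1455, 0.0889] turn [0.006, -0.0, -0.001] rows 2.8 0.0 t 19.7
```

To row units: 0.146 m / 0.8 = 0.1825, 0.12 m / 0.8 = 0.15.

Request:
{"name": "move_arm", "arguments": {"plan": [{"delta_pos":[-0.0163,0.075,0],"turn":[0,0,0],"fingers":0.8},{"delta_pos":[-0.0325,0.15,0],"turn":[0,0,0],"fingers":0.8},{"delta_pos":[-0.0325,0.1825,0.0125],"turn":[0,0,0],"fingers":0.8},{"delta_pos":[-0.0325,0.1825,0.05],"turn":[0,0,0],"fingers":0.8},{"delta_pos":[-0.0325,0.1825,0.0875],"turn":[0,0,0],"fingers":0.8},{"delta_pos":[-0.0325,0.1825,0.1038],"turn":[0,0,0],"fingers":0.8},{"delta_pos":[-0.0325,0.1825,0.1088],"turn":[0,0,0],"fingers":0.8},{"delta_pos":[-0.0325,0.1825,0.1088],"turn":[0,0,0],"fingers":0.8}]}}

```text
clock: 20.7
position: [0.6337, -0.0459, 0.0473]
ee_rot: [0.778, 0.628, -0.001, 0.0]
ft_force: [-9.6, -0.1, 13.5]
grip_width: 0.518
grasp_force: 43.5
```

```bash
python3 -c "
from h import *
target(.637,-.0455,.048,-12.2)"
```

```text
delta [0.0011, 0.0031, -0.0007] turn [-0.0, 0.001, -0.001] rows 0.1 0.0 t 20.7
```

Request:
{"name": "move_arm", "arguments": {"plan": [{"delta_pos":[0,0,-0.0013],"turn":[0,0,0],"fingers":0.8},{"delta_pos":[0,0,-0.0013],"turn":[0,0,0],"fingers":0.35},{"delta_pos":[0,0,-0.0013],"turn":[0,0,0],"fingers":0.2},{"delta_pos":[0,0,-0.0013],"turn":[0,0,0],"fingers":0.1},{"delta_pos":[0,0,-0.0375],"turn":[0,0,0],"fingers":0.0},{"delta_pos":[0,0,-0.1],"turn":[0,0,0],"fingers":0},{"delta_pos":[0,0,-0.15],"turn":[0,0,0],"fingers":0},{"delta_pos":[0,0,-0.15],"turn":[0,0,0],"fingers":0}]}}

```text
clock: 21.7
position: [0.6357, -0.0456, 0.169]
ee_rot: [0.778, 0.628, 0.002, 0.002]
ft_force: [-0.1, 0.5, -0.3]
grip_width: 1.002
grasp_force: 0.0
```

```bash
python3 -c "
from h import *
target(.4872,.1172,.15,-12.2)"
```

```text
delta [0.1276, -0.1798, 0.018] turn [0.006, -0.001, -0.001] rows 3.5 0.0 t 21.7
```

To row units: -0.18 m / 0.8 = -0.225, 0.018 m / 0.8 = 0.0225.

Request:
{"name": "move_arm", "arguments": {"plan": [{"delta_pos":[0.16,-0.225,0.0225],"turn":[0,0,0],"fingers":0},{"delta_pos":[0.16,-0.225,0.0225],"turn":[0,0,0],"fingers":0},{"delta_pos":[0.16,-0.225,0.0225],"turn":[0,0,0],"fingers":0},{"delta_pos":[0.16,-0.225,0.0225],"turn":[0,0,0],"fingers":0},{"delta_pos":[0.16,-0.225,0.0225],"turn":[0,0,0],"fingers":0},{"delta_pos":[0.16,-0.225,0.0225],"turn":[0,0,0],"fingers":0}]}}

```text
clock: 22.45
position: [0.4855, 0.1165, 0.147]
ee_rot: [0.779, 0.627, -0.0, 0.0]
ft_force: [-0.2, -0.5, -0.6]
grip_width: 1.0
grasp_force: 0.0
```

```bash
python3 -c "
from h import *
c=wrist()
hsv=cv2.cvtColor(c['color'],cv2.COLOR_RGB2HSV)
for s,ce,m in blobs((hsv[...,1]>70)&(hsv[...,2]>60),(180,100,450,400),300): print('sat',s,ce,np.median(hsv[m],0),plane(c,*ce,.056))
print(proj(c,np.array([.4872,.1172,.056])))
target(.4872,.1172,.043,-12.2)"
```

```text
sat [275, 202, 81, 85, 5239] [314.8, 245.6] [ 21.  98. 151.] [0.4872754  0.12027263 0.056     ]
sat [180, 305, 61, 95, 3555] [210.3, 357.1] [ 16. 199. 141.] [0.40959863 0.06364878 0.056     ]
[315.83904539 250.74995124]
delta [0.0012, 0.0013, 0.104] turn [-0.0, 0.0, -0.002] rows 1.7 0.0 t 22.5
```

To row units: 0.104 m / 0.8 = 0.13, 0.002 m / 0.8 = 0.0025.

Request:
{"name": "move_arm", "arguments": {"plan": [{"delta_pos":[0.0025,0.0019,0.0625],"turn":[0,0,0],"fingers":0},{"delta_pos":[0.0025,0.0019,0.1125],"turn":[0,0,0],"fingers":0},{"delta_pos":[0.0025,0.0019,0.13],"turn":[0,0,0],"fingers":0},{"delta_pos":[0.0025,0.0019,0.13],"turn":[0,0,0],"fingers":0.1},{"delta_pos":[0.0025,0.0019,0.13],"turn":[0,0,0],"fingers":0.4},{"delta_pos":[0.0025,0.0019,0.13],"turn":[0,0,0],"fingers":0.6},{"delta_pos":[0.0025,0.0019,0.13],"turn":[0,0,0],"fingers":0.8},{"delta_pos":[0.0025,0.0019,0.13],"turn":[0,0,0],"fingers":0.8},{"delta_pos":[0.0025,0.0019,0.13],"turn":[0,0,0],"fingers":0.8}]}}

```text
clock: 23.62
position: [0.4881, 0.1192, 0.045]
ee_rot: [0.778, 0.628, 0.001, 0.001]
ft_force: [-2.5, -0.5, 8.5]
grip_width: 0.522
grasp_force: 39.9
```

To row units: -0.09 m / 0.8 = -0.1125, -0.08 m / 0.8 = -0.1.

Request:
{"name": "move_arm", "arguments": {"plan": [{"delta_pos":[0,0,-0.0375],"turn":[0,0,0],"fingers":0.8},{"delta_pos":[0,0,-0.1],"turn":[0,0,0],"fingers":0.8},{"delta_pos":[0,0,-0.1125],"turn":[0,0,0],"fingers":0.8},{"delta_pos":[0,0,-0.1125],"turn":[0,0,0],"fingers":0.8}]}}

```text
clock: 24.12
position: [0.4874, 0.1188, 0.1339]
ee_rot: [0.779, 0.628, 0.0, 0.001]
ft_force: [-1.0, -0.2, -2.0]
grip_width: 0.521
grasp_force: 42.0
```

```bash
python3 -c "
from h import *
target(.653,.0285,.13,-12.2);target(.653,.0285,.048,-12.2)"
```

```text
delta [-0.053, 0.181, 0.0042] turn [0.002, 0.0, -0.001] rows 3.0 0.0 t 24.125
delta [-0.053, 0.1808, 0.0862] turn [0.002, 0.0, -0.001] rows 3.3 0.0 t 24.125
```

To row units: 0.181 m / 0.8 = 0.2263, 0.06 m / 0.8 = 0.075.

Request:
{"name": "move_arm", "arguments": {"plan": [{"delta_pos":[-0.0225,0.075,0],"turn":[0,0,0],"fingers":0.8},{"delta_pos":[-0.0438,0.15,0],"turn":[0,0,0],"fingers":0.8},{"delta_pos":[-0.0663,0.2263,0],"turn":[0,0,0],"fingers":0.8},{"delta_pos":[-0.0663,0.2263,0.0125],"turn":[0,0,0],"fingers":0.8},{"delta_pos":[-0.0663,0.2263,0.05],"turn":[0,0,0],"fingers":0.8},{"delta_pos":[-0.0663,0.2263,0.0875],"turn":[0,0,0],"fingers":0.8},{"delta_pos":[-0.0663,0.2263,0.1013],"turn":[0,0,0],"fingers":0.8},{"delta_pos":[-0.0663,0.2263,0.1063],"turn":[0,0,0],"fingers":0.8},{"delta_pos":[-0.0663,0.2263,0.1063],"turn":[0,0,0],"fingers":0.8}]}}

```text
clock: 25.25
position: [0.6519, 0.0295, 0.0492]
ee_rot: [0.778, 0.628, -0.001, -0.0]
ft_force: [-5.8, -0.0, 8.3]
grip_width: 0.518
grasp_force: 42.8
```

```bash
python3 -c "
from h import *
target(.653,.0285,.048,-12.2)"
```

```text
delta [-0.0007, 0.0012, 0.0012] turn [-0.001, 0.001, 0.0] rows 0.0 0.0 t 25.25
```

On the floor with 8 N. I'll release, retreat and check.

To row units: -0.2 m / 0.8 = -0.25, -0.18 m / 0.8 = -0.225.

Request:
{"name": "move_arm", "arguments": {"plan": [{"delta_pos":[0,0,-0.0006],"turn":[0,0,0],"fingers":0.8},{"delta_pos":[0,0,-0.0006],"turn":[0,0,0],"fingers":0.35},{"delta_pos":[0,0,-0.0006],"turn":[0,0,0],"fingers":0.2},{"delta_pos":[0,0,-0.0006],"turn":[0,0,0],"fingers":0.1},{"delta_pos":[0,0,-0.0375],"turn":[0,0,0],"fingers":0.0},{"delta_pos":[0,0,-0.1],"turn":[0,0,0],"fingers":0},{"delta_pos":[0,0,-0.15],"turn":[0,0,0],"fingers":0},{"delta_pos":[0.0625,-0.1875,-0.225],"turn":[0,0,0],"fingers":0},{"delta_pos":[0.0625,-0.25,-0.225],"turn":[0,0,0],"fingers":0},{"delta_pos":[0.0625,-0.25,-0.225],"turn":[0,0,0],"fingers":0},{"delta_pos":[0.0625,-0.25,-0.225],"turn":[0,0,0],"fingers":0}]}}

```text
clock: 26.62
position: [0.4656, 0.1218, 0.2291]
ee_rot: [0.778, 0.629, 0.0, 0.001]
ft_force: [0.6, -0.2, 0.1]
grip_width: 0.999
grasp_force: 0.0
```

```bash
python3 -c "
from h import *
from workcell import camera
a,b=camera('scene'),camera('top')
x=cv2.resize(a['color'][150:330,175:455],(560,360));y=cv2.resize(b['color'][130:320,150:480],(660,380))
cv2.imwrite('pics/s9.png',x[...,::-1]);cv2.imwrite('pics/t9.png',y[...,::-1])
import pickle;pickle.dump({'top':b,'scene':a},open('c9.pkl','wb'))"
```

```text
(no output)
```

View pics/s9.png

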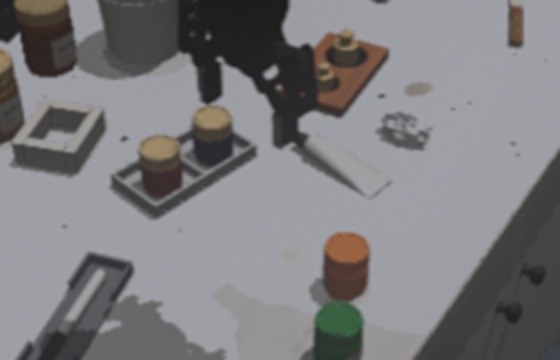

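View pics/t9.png

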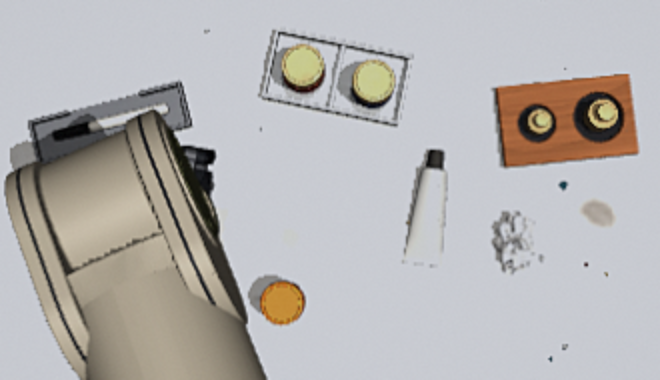

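All five look placed. In the top crop the jar lids are at (303,67) and (374,83), the knobs at (541,120) and (604,118) in wells (537,123) and (598,117), and the marker is in the pen tray. Foil and tube are unmoved. One numeric check before handing in.

```bash
python3 -c "
from h import *
import pickle
d=pickle.load(open('c9.pkl','rb'));T=d['top'];S=d['scene']
t=lambda p:(p[0]/2+149.75,p[1]/2+129.75);s=lambda p:(p[0]/2+174.75,p[1]/2+149.75)
def loc(X,c,yaw):
    a=np.radians(yaw);v=X[:2]-np.array(c);return (v@[np.cos(a),np.sin(a)],v@[-np.sin(a),np.cos(a)])
for n,p,q,z,c,y in(('a',(303,67),(160,149),.06,(.645,-.0085),-12.2),('b',(374,83),(213,120),.06,(.645,-.0085),-12.2),('WS',(541,120),(324,70),.04,(.593,-.265),5),('WL',(604,118),(346,37),.048,(.593,-.265),5)):
    X=plane(T,*t(p),z);print(n,X.round(4),np.round(loc(X,c,y),4),tri(T,t(p),S,s(q))[0].round(4))
"
```

```text
a [0.6484 0.0282 0.06  ] [-0.0044  0.0366] [0.6501 0.0287 0.0544]
b [ 0.6299 -0.0478  0.06  ] [-0.0065 -0.0416] [ 0.6316 -0.0477  0.0533]
WS [ 0.5902 -0.2299  0.04  ] [0.0002 0.0352] [ 0.5915 -0.2319  0.0299]
WL [ 0.5904 -0.297   0.048 ] [-0.0054 -0.0317] [ 0.5937 -0.2972  0.0423]
```

All within tolerance.

```bash
python3 -c "
from workcell import *
print(hand_in())"
```

```text
the job is handed in; nothing more can be done
None
```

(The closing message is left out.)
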